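# Reload the slanted spice caddy and lock its keeper bar

## Robot

A 7-joint arm with a two-finger parallel gripper is mounted at the origin on the work surface; the furniture and walls round the work are solid. World frame = base frame: x ahead of the robot, y to its left, z up, the work surface at z = 0. Lengths are in m, angles in degrees, forces in N, time in s.
With the tool pointing down it reaches from about 0.35 to 0.775 m from the base axis. Payload 3.1 kg.
Tool frame: the origin (TCP) lies on the centre line of the jaws, within the pads' length; the fingertips stand 25 mm ahead of it and the grasp point (between the pads) lies 6 mm ahead of it (ctrl.tip_reach is the distance from the TCP to the fingertips, in m); z points along the fingers, y is the line along which they close (so a half turn about z gives the same grasp; the last joint's range is limited). The gripper opens to 85 mm and grips with 20 to 120 N. Pads are 22 mm wide; open, the fingers measure 114 mm over their backs; the gripper's body (76 mm by 85 mm) begins 54 mm behind the grasp point. The pads swing forward as they close: fully open they stand 13 mm farther back than shut.
Start: joints at [-69.196, 17.813, 0.802, 86.603, -0.252, 75.585, -1.558], TCP at [0.217, 0.506, 0.232] pointing down, gripper open.
Joint ranges: [-154.91, 154.91], [-16.99, 109.72], [-72.82, 74.43], [7.12, 147.25], [-82.49, 262.49], [11.32, 116.49], [-174.64, 174.64]. Speed limits (degrees/s): [159.86, 159.86, 180, 180, 180, 180, 180].

## Interface

Orientations are given as [roll, pitch, yaw] about the fixed x, y, z axes, in that order (R = Rz(yaw) Ry(pitch) Rx(roll)).
In Python, from bench import ctrl gives the robot as it stands. The module is installed in compiled form; this text tells all that it offers.
- The arm moves only by the shell command python3 -m crank 'ROWS' [FORCE]. ROWS is JSON, a list of rows, each a list of 3 entries, a list of its own where there are three numbers: the shift along the tool's x, y, z in m, then the turn, a rotation vector about the tool's x, y, z in rad, then the gripper's target within -1 to 1 (fully open at 1, half-way at 0, shut at -1). A call has 1 to 8 rows; each row is the pose to reach, as a shift and turn from the pose commanded when the call began, along the tool's axes at that moment; what a row does not reach only later rows make up. A row lasts 1/8 s, in which the tool goes at most 62.5 mm and 10.7 degrees, less where a joint would pass 70% of its speed; a pose out of reach is approached as far as the arm can. A call with a gripper value outside its range is refused whole. The fingers move at their own pace and stop on an object; FORCE is the grip in N (left out, the last holds). Time passes only in rows, so rows that repeat a pose let the fingers close. It gives the time, the measured TCP pose, the force, the opening and the grip force at its end, in the units of the state.
- ctrl.observe(): the state, without advancing time (a new reading comes with each control period).
- ctrl.capture(name): name is "side" or "top" or "wrist"; returns a dict with "pixels" (420x560x3 uint8, red, green, blue), "z_map" (420x560 float32, m along the optical axis (not along the pixel's ray), 0 where there is no reading), "camera_matrix" (3x3 intrinsics, pixels), "dist_coeffs" ([k1, k2, p1, p2, k3] as OpenCV has them; the pictures are not rectified), "xyz" and "attitude" of the camera in the world. Camera axes: x right, y down, z forward; pixel columns grow to the right and rows downward; lengths in m; the calibration is good to about 2 mm. A picture is of the moment at which its call begins.
- ctrl.finish_job(): hands the job in; it is judged then, once.
The state is a dict: "time": time; "joints": joint angles; "dq": joint speeds; "joint_efforts": joint torques, N m; "tool_pos": TCP position; "eef_rot": TCP orientation; "contact_force": force on the tool from outside, world axes, zero at the start; "moment": the same for the moment, N m; "opening": opening from 0.0 (shut) to 1.0 (fully open); "gripper_force": force on a finger pad.
Only numpy, scipy, OpenCV 4.12 (cv2) and the standard library are available. Lean on these libraries where they do the work, as an engineer would, in place of code of your own. Each camera call takes 0.05 s, during which the arm holds its last target. There are 200 camera calls.

## Task

Put the spice jar that stands on the worktop back into the free pocket of the slanted spice caddy, lowering it in rather than dropping it. Then swing the caddy's keeper bar across the jars and press it fully home past its spring catch, firmly but without forcing it, so that the caddy can be carried. Leave the other jars in their pockets and everything else where it stands.

Things in the scene. Friction and masses are not known exactly. Their poses are not given: they have to be found in the camera images.
- caddy: Fixed wooden spice caddy with three pockets, 193 x 148 x 120 mm, end handles 25 mm more. Origin on the worktop under the pocket row's middle; y along the row, front at -x, which looks to the robot's right (yaw 1.25 to 1.75). Pocket axis w leans 27 deg to the front: w = (-0.454, 0, 0.891); v = (0.891, 0, 0.454) is backward, square to it. Pocket floor centres: x 0, y -55, 0 and +55, z 30 mm.
- free_bay: Not an object: the seat of the one empty pocket (any of the three). Origin where a seated jar's foot centre comes to rest: on the pocket floor, 2.9 mm along -v from its middle, as jars lean on the front wall. z is the pocket axis w, x is v, y runs along the row. Pockets are 47 x 47 mm, walls 8 mm, 45 mm deep along w; a seated jar stands out 46 mm.
- spare_jar: Glass spice jar with black cap, round, 41 mm across and 91 mm tall (cap = top 22 mm, 40 mm across), 60 to 150 g, alone and upright on the worktop to the robot's right. Origin: centre of its foot; z: its axis.
- keeper (a joint): Keeper bar's angle, rad: 0 = shut across the caps, grows as the tip swings back (about +w); starts 1.2 to 1.5, stop 1.7. It stays where left. At about 0.075 the rod meets the catch's sprung ball, which holds it off: not shut. Riding over the ball takes about 14 N at the knob; past 0.035 it snaps on to 0, against the catch's stiff front lip, and the ball then keeps it there.
- catch: Front lip of the catch for the bar's free end: upright spring-steel leaf, 18 x 4 x 20 mm, on the -y (far) end board, 183 mm from the hinge; the shut rod stops against it. Origin 12 mm below the shut rod's centre line; x is v, z is w. The 10 mm sprung ball stands behind it; the rod shuts in between. Over 35 N of rod on lip is forcing it.
- keeper_hinge (a point): The bar's hinge on the +y end board (nearest the robot): caddy y = 91.5 mm, v = 0, on the rod's centre line, 99 mm along w above the pocket floors (4 mm clear over seated caps). The bar is a steel rod, 8 mm thick, 186 mm long; at angle a it runs from here along -cos(a) y + sin(a) v of the caddy.
- keeper_knob (a point): Middle of the dark steel thumb knob on the bar, 130 mm from the hinge: an upright knob along w, 16 mm across, grip part from 4 mm below to 12 mm above this point; the rod's centre line lies 16 mm below this point (along w).
- jar_a: One of two jars like the spare one that already sit in the caddy; origin: centre of its foot. To stay in its pocket.
- jar_b: The other jar in the caddy, as jar_a.
- salt_shaker: Glass salt shaker with a metal top, 44 mm across, 90 mm tall, back right; bystander. Origin: foot.
- tuna_tin: Flat tin, 86 mm across, 40 mm tall, back right; bystander. Origin: foot.
- mug: Mug with handle, 92 mm across, 93 mm tall, on the left; bystander. Origin: foot.
- water_glass: Plain tumbler glass, 69 mm across, 92 mm tall, on the left; bystander. Origin: foot.
Not all that is in view belongs to the job. What is shaped like the spare_jar but green or pink is not meant.

How it is judged (in metres and radians):
On the way, in this order (a step that is already met when the one before it is completed fails the run):
1. the spare jar sits in the free pocket and is let go (distance between spare_jar and free_bay below 0.009 m and angle between the z axis of spare_jar and the z axis of free_bay, either way round below 0.17 rad and contact force between the fingers and spare_jar below 0.3 N), for 0.3 s.
2. the keeper bar is shut past its catch (value of joint keeper below 0.02 rad), for 0.2 s.
At the end, for the whole second after the job is handed in: The spare jar rests in the formerly free pocket, foot within 9 mm of its seat and within 10 deg of the pocket axis, released; the keeper bar is shut in its catch (under 0.02 rad) and still; the other jars are within 15 mm and the bystanders within 20 mm of where they were (all of step 1 and linear speed of spare_jar below 0.02 m/s and value of joint keeper below 0.02 rad and velocity of joint keeper between -0.05 and 0.05 rad/s and distance of each of jar_a, jar_b from where it was at the start of the episode below 0.015 m and distance of each of salt_shaker, tuna_tin, mug, water_glass from where it was at the start of the episode below 0.02 m); the robot touches nothing.
It fails at once if the keeper bar is forced against the catch's lip with more than 35 N (contact force between keeper and catch above 35 N).
It fails at once if the spare jar is dropped (falls freely, faster than 0.6 m/s) (linear speed of spare_jar above 0.6 m/s and contact force between the fingers and spare_jar below 0.1 N).
It fails at once if a jar is taken from its pocket (distance of any of jar_a, jar_b from where it was at the start of the episode above 0.03 m).
It fails at once if a bystander is shoved more than 20 mm (distance of any of salt_shaker, tuna_tin, mug, water_glass from where it was at the start of the episode above 0.02 m).
It also fails if it takes over 54 s, if anything falls off the work surface, if the arm or the gripper's body presses on something with over 40 N, if the wrist force passes 120 N, or if a joint passes its speed limit or range.

## Working session

There is one attempt and no reset: what is moved stays moved. The work goes in short steps, Python scripts to look and compute and a shell command to move; the robot and the scene stay as the last step left them, time stands still between calls to the robot, and variables do not carry over. Pictures are saved under pics/ and viewed, at most 10 in all, crops included, and the job is handed in when it is done.

```bash
mkdir -p pics
cat > h.py <<'E'
import numpy as np, cv2
from scipy.spatial.transform import Rotation as R
from bench import ctrl
def rot(a): return R.from_euler('xyz',a,degrees=True).as_matrix()
def cap(n):
    c=ctrl.capture(n); a=np.array(c['attitude'],float)
    c['R']=a if a.shape==(3,3) else (R.from_quat(a).as_matrix() if a.size==4 else rot(a))
    return c
def save(c,f): cv2.imwrite('pics/'+f,c['pixels'][...,::-1])
def cloud(c):
    K=np.array(c['camera_matrix']); z=c['z_map']; h,w=z.shape
    u,v=np.meshgrid(np.arange(w),np.arange(h))
    p=cv2.undistortPoints(np.stack([u.ravel(),v.ravel()],1).astype(np.float64)[:,None],K,np.array(c['dist_coeffs'],float))[:,0]
    P=np.c_[p,np.ones(len(p))]*z.reshape(-1,1)
    W=P@c['R'].T+np.array(c['xyz']); W[z.ravel()==0]=np.nan
    return W.reshape(h,w,3)
E
python3 - <<'E'
from h import *
for n in('side','top','wrist'):
    c=cap(n);save(c,n+'0.png');print(n,c['xyz'],c['attitude'],(c['z_map']>0).mean(),np.array(c['camera_matrix'])[0,0])
    W=cloud(c);print(np.nanmedian(W[...,2]),[W[r,q].round(3) for r,q in((210,280),(300,400))])
print(ctrl.observe())
E
```

```text
side [-0.00548693 -0.81617926  0.55089976] [-114.61305973    1.37507512  -35.58829255] 0.9959821428571428 426.4990261547818
0.0008647347998673727 [array([0.617, 0.068, 0.061]), array([ 0.615, -0.363,  0.008])]
top [0.47371931 0.00128535 1.06068844] [-175.73499119    0.21274705  -90.79355877] 0.9960714285714286 386.50121944987495
-0.5780095724897976 [array([ 0.561,  0.006, -0.004]), array([ 0.308, -0.321, -0.001])]
wrist [0.1463087  0.5340768  0.37227196] [162.66015788   0.18876527  66.83818419] 0.9959438775510204 326.3049031029248
-0.018747764534608108 [array([ 0.441,  0.378, -0.669]), array([0.227, 0.546, 0.266])]
{'time': 0.15, 'joints': array([-69.19653691,  17.85236564,   0.80325015,  86.6713559 ,
        -0.25214304,  75.58670342,  -1.55937956]), 'dq': array([ 0.00799741, -0.12998257,  0.04236033, -0.25855791,  0.05672202,
       -0.05697514, -0.06900727]), 'joint_efforts': array([ 1.00138270e-03, -3.80276585e+01,  1.46698644e-01, -2.30851096e+01,
        1.24342740e-02,  9.71706526e-03,  1.17536231e-05]), 'tool_pos': array([0.21637607, 0.50502796, 0.23134366]), 'eef_rot': array([-1.79891454e+02,  5.10968432e-03,  1.56809357e+02]), 'contact_force': array([ 0.0318279 , -0.14533786,  0.27525504]), 'moment': array([ 0.01864355, -0.03150625, -0.0216444 ]), 'gripper_force': 0.0, 'opening': 1.0013900583248196}
```

View pics/top0.png

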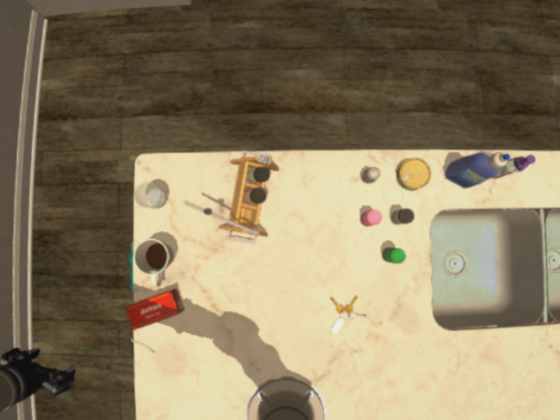

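View pics/side0.png

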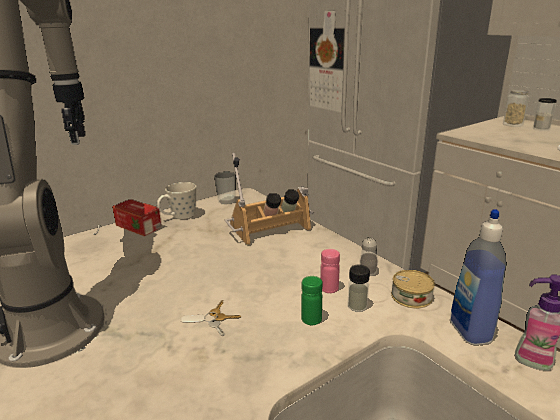

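The top view shows the caddy at about (248,195), with seated black caps at (262,175) and (258,196), so the near pocket at about (243,218) is free. The keeper bar runs from (255,237) to (185,204), with its knob at (208,211). The spare jar's cap is at (405,216), between the pink (372,217) and green (396,255) decoys. The shaker (372,174) and tin (414,174) are behind it.

```bash
cat >> h.py <<'E'
def blob(c,W,u,v,r,m):
    s=np.zeros(m.shape,bool); s[v-r:v+r+1,u-r:u+r+1]=1
    n,l,st,ce=cv2.connectedComponentsWithStats((m&s).astype(np.uint8))
    k=1+np.argmax(st[1:,4]); return l==k,ce[k],W[l==k]
E
python3 - <<'E'
from h import *
c=cap('top');W=cloud(c);px=c['pixels'].astype(int)
dark=px.max(2)<75
for n,u,v,r in(('A',262,175,11),('B',258,196,11),('spare',405,216,12),('knob',208,211,8)):
    m,ce,P=blob(c,W,u,v,r,dark); z=P[:,2]; top=P[z>np.nanpercentile(z,40)]
    print(n,ce.round(1),len(P),np.nanmedian(P,0).round(4),'top',np.nanmedian(top,0).round(4),np.nanpercentile(z,[5,50,95]).round(3))
for n,(u,v,r) in dict(pink=(372,217,9),green=(396,255,10),salt=(372,174,8),tin=(414,174,14)).items():
    P=W[v-r:v+r+1,u-r:u+r+1].reshape(-1,3); z=P[:,2]; t=P[z>np.nanmax(z)-.012]; print(n,t.mean(0).round(3),np.nanmax(z).round(3))
# caddy footprint by height
P=W[148:245,180:285].reshape(-1,3); P=P[(P[:,2]>.03)]
print('caddy bbox',P.min(0),P.max(0))
s=ctrl.observe();T=rot(s['eef_rot']);w=cap('wrist')
print('cam in tool',T.T@(np.array(w['xyz'])-s['tool_pos']),'\n',(T.T@w['R']).round(3))
E
python3 -c "
import cv2;i=cv2.imread('pics/top0.png')[140:255,170:290];cv2.imwrite('pics/crop1.png',cv2.resize(i,None,fx=5,fy=5,interpolation=cv2.INTER_CUBIC))"
```

```text
A [260.9 173.9] 158 [0.6424 0.0518 0.1108] top [0.6435 0.0565 0.1133] [0.103 0.111 0.118]
B [255.8 196.2] 100 [0.5858 0.0666 0.1128] top [0.5893 0.0692 0.1149] [0.105 0.113 0.118]
spare [399.  216.2] 13 [ 0.5339 -0.2971  0.0875] top [ 0.5352 -0.2971  0.0887] [0.08  0.088 0.091]Traceback (most recent call last):
  File "<stdin>", line 5, in <module>
  File "h.py", line 20, in blob
    k=1+np.argmax(st[1:,4]); return l==k,ce[k],W[l==k]
        ~~~~~~~~~^^^^^^^^^^
    return _wrapfunc(a, 'argmax', axis=axis, out=out, **kwds)
    return bound(*args, **kwds)
ValueError: attempt to get argmax of an empty sequence
```

View pics/crop1.png

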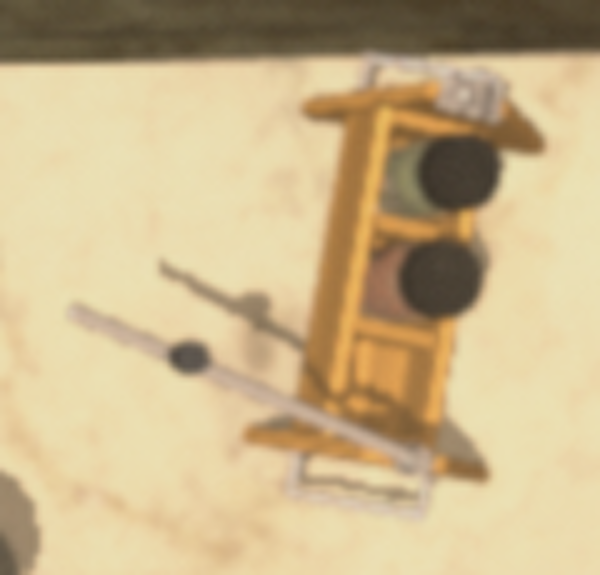

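The crop shows cap A at about full-image (262,174), cap B at (258,196), the empty pocket at (247,218), and the knob at (208,211). The bar is swung back over the near end.

```bash
cat > m.py <<'E'
from h import *
c=cap('top');W=cloud(c);px=c['pixels'].astype(int)
dark=(px.max(2)<100)
cp={}
for n,u,v,r in(('A',262,174,12),('B',258,196,12),('spare',405,216,13),('knob',208,211,6)):
    m,ce,P=blob(c,W,u,v,r,dark); cp[n]=P; z=P[:,2]; t=P[z>np.nanpercentile(z,90)-.008]
    print(n,ce.round(1),len(P),'top',len(t),t.mean(0).round(4),((t.min(0)+t.max(0))/2).round(4),np.nanpercentile(z,[5,50,95]).round(3))
yaw=1.4
for i in range(6):
    ex=np.array([np.cos(yaw),np.sin(yaw),0]);ey=np.array([-ex[1],ex[0],0]);ez=np.array([0,0,1.])
    w=-.454*ex+.891*ez; v=.891*ex+.454*ez; C={}
    for n in'AB':
        P=cp[n];h=P@w; k=h>np.nanpercentile(h,90)-.005; C[n]=(P[k].min(0)*0+np.nanmean(P[k],0))
    d=C['B']-C['A']; yaw=np.arctan2(d[1],d[0])-np.pi/2
print('yaw',yaw,C,np.linalg.norm(d))
o=[C['A']+.055*ey-.091*w+.0029*v-.03*ez, C['B']-.091*w+.0029*v-.03*ez]; print('origin',o)
o=np.mean(o,0); o[2]=0
fb=o+.055*ey+.03*ez-.0029*v; hin=o+.0915*ey+.03*ez+.099*w
print('bay',fb,'hinge',hin,'w',w,'v',v,'ey',ey)
k=np.nanmean(cp['knob'],0); q=k-hin; print('knob in (-y,v,w)',-q@ey,q@v,q@w,'ang',np.arctan2(q@v,-q@ey))
for n,(u,vv,r) in dict(pink=(372,217,9),green=(396,255,10),salt=(372,174,8),tin=(414,174,14)).items():
    P=W[vv-r:vv+r+1,u-r:u+r+1].reshape(-1,3); z=P[:,2]; t=P[z>np.nanmax(z)-.012]; print(n,t.mean(0).round(3),np.nanmax(z).round(3))
s=ctrl.observe();T=rot(s['eef_rot']);g=cap('wrist')
print('cam in tool',T.T@(np.array(g['xyz'])-s['tool_pos']),'\n',(T.T@g['R']).round(3))
E
python3 m.py
```

```text
A [260.9 174. ] 193 top 119 [0.6431 0.0553 0.1127] [0.6431 0.0543 0.1142] [0.102 0.11  0.117]
B [257.3 195.2] 192 top 128 [0.5897 0.0651 0.1128] [0.5896 0.0659 0.1152] [0.103 0.11  0.117]
spare [404.6 215.7] 172 top 150 [ 0.5345 -0.3128  0.0908] [ 0.5337 -0.3134  0.0913] [0.077 0.09  0.094]
knob [207. 211.] 15 top 15 [0.5442 0.1689 0.2019] [0.5443 0.1692 0.2021] [0.199 0.202 0.206]
yaw 1.3853044537168562 {'A': array([0.64328673, 0.04917977, 0.11041448]), 'B': array([0.589537  , 0.05926585, 0.11046579])} 0.05468789006643003
origin [array([0.59721014, 0.10236787, 0.00065008]), array([0.59753893, 0.10242828, 0.00070139])]
bay [0.54282501 0.10988314 0.0286834 ] hinge [0.49921457 0.07488418 0.118209  ] w [-0.08275737 -0.44639357  0.891     ] v [0.16241589 0.87607196 0.454     ] ey [-0.98324575  0.18228495  0.        ]
knob in (-y,v,w) 0.027125360321348827 0.12763714937661993 0.02891887587439685 ang 1.3613924476719979
pink [ 0.533 -0.232  0.091] 0.096
green [ 0.434 -0.289  0.091] 0.095
salt [ 0.645 -0.236  0.086] 0.092
tin [ 0.652 -0.36   0.037] 0.043
cam in tool [ 0.07585918 -0.00109525 -0.14105899] 
 [[ 0.001 -0.955 -0.298]
 [ 1.     0.001 -0.001]
 [ 0.001 -0.298  0.955]]
```

```bash
cat >> h.py <<'E'
yaw=1.3853
ex=np.array([np.cos(yaw),np.sin(yaw),0]);ey=np.array([-ex[1],ex[0],0]);ez=np.array([0,0,1.])
w=-.454*ex+.891*ez; v=.891*ex+.454*ez
O=np.array([.5974,.1024,0]); bay=O+.055*ey+.03*ez-.0029*v; hin=O+.0915*ey+.03*ez+.099*w
Tseat=np.stack([ey,v,-w],1)
def to(p,Rt=None):
    s=ctrl.observe();T=rot(s['eef_rot']); Rt=T if Rt is None else Rt
    print('at',s['tool_pos'].round(4),s['eef_rot'].round(1),'j',s['joints'].round(0),'F',s['contact_force'].round(1),'op',round(s['opening'],3),s['gripper_force'],'t',s['time'])
    rv=R.from_matrix(T.T@Rt).as_rotvec()
    print('shift',(T.T@(np.array(p)-s['tool_pos'])).round(4),'rot',rv.round(3),'deg',np.degrees(np.linalg.norm(rv)).round(1))
E
python3 -c "
from h import *
to([.38,.1,.29],rot([180,0,143]));to([.534,-.313,.29],rot([180,0,130]))"
```

```text
at [0.2165 0.5053 0.2318] [-180.     0.   156.8] j [-69.  18.   1.  87.  -0.  76.  -2.] F [-0.5  0.3 -0.8] op 1.002 0.0 t 0.3
shift [-0.3099 -0.3083 -0.0579] rot [-0.001  0.     0.241] deg 13.8
at [0.2165 0.5053 0.2318] [-180.     0.   156.8] j [-69.  18.   1.  87.  -0.  76.  -2.] F [-0.5  0.3 -0.8] op 1.002 0.0 t 0.3
shift [-0.6141 -0.6273 -0.0576] rot [-0.001  0.     0.468] deg 26.8
```

```bash
python3 -m crank '[[[-0.04,-0.04,-0.05],[0,0,0.03],1],[[-0.08,-0.08,-0.058],[0,0,0.06],1],[[-0.12,-0.12,-0.058],[0,0,0.09],1],[[-0.16,-0.16,-0.058],[0,0,0.12],1],[[-0.20,-0.20,-0.058],[0,0,0.15],1],[[-0.24,-0.24,-0.058],[0,0,0.18],1],[[-0.28,-0.28,-0.058],[0,0,0.21],1],[[-0.31,-0.31,-0.058],[0,0,0.24],1]]' 40
python3 -c "
from h import *
to([.534,-.313,.27],rot([180,0,130]))"
```

```text
time: 1.3
tool_pos: [0.38, 0.0959, 0.2905]
eef_rot: [179.9, 0.0, 142.9]
contact_force: [-0.4, 0.6, 0.2]
opening: 1.002
gripper_force: 0.0
at [0.38   0.0959 0.2905] [179.9   0.  142.9] j [-42.  -4.  24. 103.   2.  81.  35.] F [-0.4  0.6  0.2] op 1.002 0.0 t 1.3
shift [-0.3696 -0.2331  0.0204] rot [0.001 0.    0.224] deg 12.9
```

```bash
python3 -m crank '[[[-0.05,-0.03,0],[0,0,0.03],1],[[-0.10,-0.06,0],[0,0,0.06],1],[[-0.15,-0.09,0],[0,0,0.09],1],[[-0.20,-0.12,0],[0,0,0.12],1],[[-0.25,-0.155,0],[0,0,0.15],1],[[-0.30,-0.19,0.01],[0,0,0.18],1],[[-0.34,-0.215,0.02],[0,0,0.2],1],[[-0.37,-0.233,0.02],[0,0,0.224],1]]'
python3 - <<'E'
from h import *
import time
c=cap('wrist');save(c,'w1.png');W=cloud(c);px=c['pixels'].astype(int)
m=(px.max(2)<75)&(np.abs(W[...,2]-.088)<.02)&(np.hypot(W[...,0]-.534,W[...,1]+.313)<.05)
P=W[m];t=P[P[:,2]>np.percentile(P[:,2],95)-.006];print(len(t),t.mean(0),(t.min(0)+t.max(0))/2,np.ptp(t,axis=0))
p=t.mean(0);to([p[0],p[1],.081],rot([180,0,130]))
E
```

```text
time: 2.3
tool_pos: [0.5349, -0.312, 0.2686]
eef_rot: [-179.9, -0.1, 130.1]
contact_force: [0.7, 0.0, -0.1]
opening: 0.996
gripper_force: 0.0
1115 [ 0.53562751 -0.31518945  0.08998416] [ 0.53584891 -0.31538721  0.08886581] [0.03842852 0.03785711 0.00680445]
at [ 0.5349 -0.3169  0.2683] [-179.7    0.2  129.8] j [  1.  30.  46.  72. -21.  86.  84.] F [ 0.4 -3.5  1.9] op 0.997 0.0 t 2.35
shift [0.0014 0.0026 0.1873] rot [-0.005  0.003 -0.003] deg 0.4
```

View pics/w1.png

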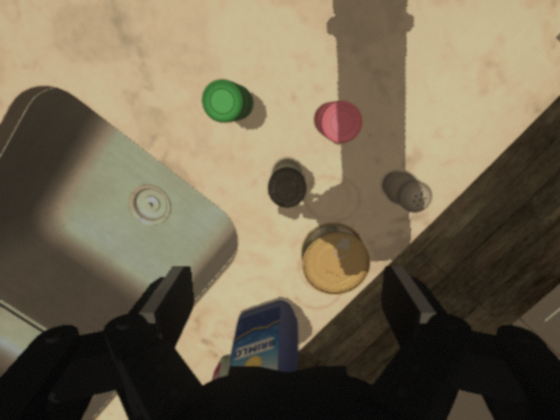

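The wrist view shows the black spare cap at (287,187), centred between the open fingers, with pink at (340,120), green at (224,100) and the tin at (336,260), all clear of the finger paths.

```bash
python3 -m crank '[[[0,0,0.05],[0,0,0],1],[[0,0,0.09],[0,0,0],1],[[0,0,0.09],[0,0,0],1],[[0,0,0.09],[0,0,0],1]]'
python3 - <<'E'
from h import *
to([.5356,-.315,.081],rot([180,0,130]))
E
```

```text
time: 2.85
tool_pos: [0.536, -0.3106, 0.182]
eef_rot: [180.0, 0.2, 130.3]
contact_force: [1.5, -1.3, 0.9]
opening: 1.0
gripper_force: 0.0
at [ 0.536  -0.3106  0.182 ] [180.    0.2 130.3] j [  0.  33.  44.  81. -23.  76.  86.] F [ 1.5 -1.3  0.9] op 1.0 0.0 t 2.85
shift [-0.0028 -0.0033  0.101 ] rot [0.001 0.003 0.004] deg 0.3
```

```bash
python3 -m crank '[[[-0.002,-0.003,0.04],[0,0,0],1],[[-0.002,-0.003,0.08],[0,0,0],1],[[-0.002,-0.003,0.101],[0,0,0],1],[[-0.002,-0.003,0.101],[0,0,0],1],[[-0.002,-0.003,0.101],[0,0,0],-1],[[-0.002,-0.003,0.101],[0,0,0],-1],[[-0.002,-0.003,0.101],[0,0,0],-1],[[-0.002,-0.003,0.101],[0,0,0],-1]]' 40
python3 - <<'E'
from h import *
to([.52,-.25,.25],rot([180,0,150]))
E
```

```text
time: 3.85
tool_pos: [0.5353, -0.3142, 0.0811]
eef_rot: [179.9, 0.2, 130.2]
contact_force: [-0.2, 0.5, 6.1]
opening: 0.443
gripper_force: 39.8
at [ 0.5353 -0.3142  0.0811] [179.9   0.2 130.2] j [  2.  38.  42.  88. -27.  64.  90.] F [-0.2  0.5  6.1] op 0.443 39.775285720825195 t 3.85
shift [ 0.0584  0.03   -0.169 ] rot [ 0.001  0.003 -0.345] deg 19.8
```

```bash
python3 -m crank '[[[0,0,-0.03],[0,0,0],-1],[[0,0,-0.08],[0,0,0],-1],[[0,0,-0.13],[0,0,0],-1],[[0,0,-0.18],[0,0,0],-1],[[0,0,-0.2],[0,0,0],-1],[[0,0,-0.2],[0,0,0],-1]]'
python3 - <<'E'
from h import *
to(bay+.2*w,Tseat); print(bay,bay+.2*w)
E
```

```text
time: 4.6
tool_pos: [0.5346, -0.3144, 0.281]
eef_rot: [179.9, 0.2, 130.2]
contact_force: [0.1, -0.2, -1.0]
opening: 0.448
gripper_force: 40.5
at [ 0.5346 -0.3144  0.281 ] [179.9   0.2 130.2] j [  1.  30.  46.  71. -21.  88.  84.] F [ 0.1 -0.2 -1. ] op 0.448 40.472736954689026 t 4.6
shift [0.2617 0.2098 0.0734] rot [-0.453  0.165 -0.67 ] deg 47.3
[0.54286697 0.11000432 0.0286834 ] [0.52612033 0.02076201 0.2068834 ]
```

```bash
python3 -m crank '[[[0.037,0.03,0.0],[-0.065,0.023,-0.095],-1],[[0.075,0.06,0.01],[-0.13,0.047,-0.19],-1],[[0.112,0.09,0.02],[-0.195,0.07,-0.29],-1],[[0.15,0.12,0.03],[-0.26,0.095,-0.385],-1],[[0.187,0.15,0.04],[-0.325,0.118,-0.48],-1],[[0.225,0.18,0.055],[-0.39,0.142,-0.575],-1],[[0.262,0.21,0.073],[-0.453,0.165,-0.67],-1],[[0.262,0.21,0.073],[-0.453,0.165,-0.67],-1]]'
python3 - <<'E'
from h import *
to(bay+.2*w,Tseat)
c=cap('wrist');save(c,'w2.png');c=cap('side');save(c,'s2.png')
to(bay+.2*w,Tseat)
E
```

```text
time: 5.6
tool_pos: [0.5217, 0.0269, 0.2022]
eef_rot: [152.8, -0.8, 169.8]
contact_force: [-0.1, -1.2, -1.1]
opening: 0.445
gripper_force: 40.5
at [0.5217 0.0269 0.2022] [152.8  -0.8 169.8] j [ -9.  18.  29.  99. -37.  74. 112.] F [-0.1 -1.2 -1.1] op 0.445 40.45274198055267 t 5.6
shift [-0.0053 -0.0025 -0.0067] rot [ 0.004 -0.015  0.   ] deg 0.9
at [0.5243 0.0221 0.2045] [153.   -0.4 169.4] j [ -9.  18.  29.  99. -37.  74. 112.] F [ 0.6 -0.4 -1.7] op 0.444 40.45490920543671 t 5.7
shift [-0.0021  0.0002 -0.0026] rot [ 0.    -0.006 -0.003] deg 0.4
```

View pics/w2.png

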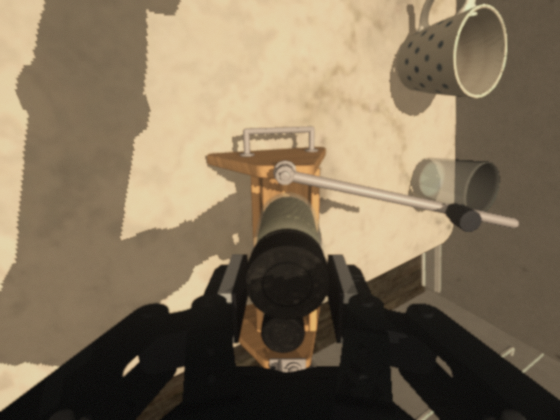

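The wrist view shows the jar gripped by its cap at (290,265) with its axis down toward the free pocket. The hinge boss is at (287,172), the knob at (463,216) and the bar is clear of the jar.

Run:
```python
from h import *
s=ctrl.observe();T=rot(s['eef_rot']);t0=np.array(s['tool_pos'])
c=cap('wrist');W=cloud(c);px=c['pixels'].astype(int)
L=(W-t0)@T   # tool coords
m=(px.max(2)<80)&(np.abs(L[...,0])<.03)&(np.abs(L[...,1])<.0185)&(L[...,2]>-.03)&(L[...,2]<.02)
P=L[m];print(len(P),np.percentile(P[:,2],[2,10,50,90]));q=P[P[:,2]<np.percentile(P[:,2],5)+.005];print('cap top mean',q.mean(0),'x range',q[:,0].min(),q[:,0].max(),'y',q[:,1].min(),q[:,1].max())
# caddy frame coordinates for visible things
C=np.stack([(W-hin)@ey,(W-hin)@v,(W-hin)@w],-1)
print('hinge px',C[168:177:4,283:292:4].reshape(-1,3).round(4))
k=(px.max(2)<80)&(np.linalg.norm(W-np.array([.544,.169,.2]),axis=-1)<.03);print('knob',C[k].mean(0),W[k].mean(0))
# end board outer face and pocket wall tops (wood)
hsv=cv2.cvtColor(c['pixels'],cv2.COLOR_RGB2HSV)
wd=(hsv[...,0]>8)&(hsv[...,0]<22)&(hsv[...,1]>130)
b=wd&(C[...,2]>-.062)&(C[...,2]<-.02)&(np.abs(C[...,1])<.05)
print('wood',b.sum(),'v range',np.percentile(C[b][:,1],[1,10,50,90,99]).round(4),'ey',np.percentile(C[b][:,0],[1,50,99]).round(4),'w',np.percentile(C[b][:,2],[1,50,99]).round(4))
to(bay+.14*w,Tseat)
```

```text
6309 [-0.02367949 -0.01060181 -0.00950832 -0.00223481]
cap top mean [-0.00024317  0.00039126 -0.0103418 ] x range -0.02165693494751621 0.018486394220400933 y -0.01847604296042044 0.01849801154537181
hinge px [[-0.0008 -0.0076  0.0046]
 [-0.     -0.0047  0.0091]
 [-0.0001 -0.0018  0.0085]
 [-0.0035 -0.0076  0.0057]
 [-0.0028 -0.0047  0.0099]
 [-0.003  -0.0018  0.0088]
 [-0.0274 -0.0091 -0.0979]
 [-0.0068 -0.0047  0.0043]
 [-0.0068 -0.0018  0.0043]]
knob [-0.0265963   0.12060073  0.0237851 ] [0.54314704 0.16519447 0.19415448]
wood 2477 v range [-0.0489 -0.0418 -0.0266  0.0242  0.0275] ey [-0.1857 -0.0461  0.0045] w [-0.0611 -0.0469 -0.0205]
at [0.525  0.021  0.2054] [153.   -0.3 169.3] j [ -9.  18.  29.  99. -37.  74. 112.] F [-0.4  0.2 -0.7] op 0.447 40.45556724071503 t 5.75
shift [-0.0014  0.0006  0.0586] rot [ 0.    -0.004 -0.003] deg 0.3
```

Run:
```python
from h import *
c=cap('wrist');W=cloud(c)
C=np.stack([(W-hin)@ey,(W-hin)@v,(W-hin)@w],-1)
b=(np.abs(C[...,2]+.054)<.006)&(np.abs(C[...,1])<.045)&(C[...,0]>-.06)&(C[...,0]<-.01)
P=C[b];print(len(P))
for s in(-1,1):
    Q=P[P[:,1]*s>.012]; print(s,len(Q),np.percentile(Q[:,1],[2,10,25,50,75,90,98]).round(4),np.median(Q[:,2]))
E=C[(np.abs(C[...,1])<.02)&(C[...,0]>-.03)&(C[...,0]<.02)&(C[...,2]>-.056)&(C[...,2]<-.005)]
print('end board',np.percentile(E[:,0],[2,25,50,75,98]).round(4),np.percentile(E[:,2],[2,50,98]).round(3))
i=cv2.resize(c['pixels'][110:290,190:370,::-1],None,fx=3.3,fy=3.3,interpolation=cv2.INTER_CUBIC);cv2.imwrite('pics/w3.png',i)
```

```text
740
-1 392 [-0.0344 -0.0337 -0.0326 -0.0307 -0.0284 -0.0269 -0.0206] -0.05348168094716453
1 348 [0.0205 0.021  0.0223 0.0243 0.0263 0.0275 0.0282] -0.05355237947254288
end board [-0.005   0.0006  0.0041  0.0044  0.0071] [-0.055 -0.013 -0.006]
```

View pics/w3.png

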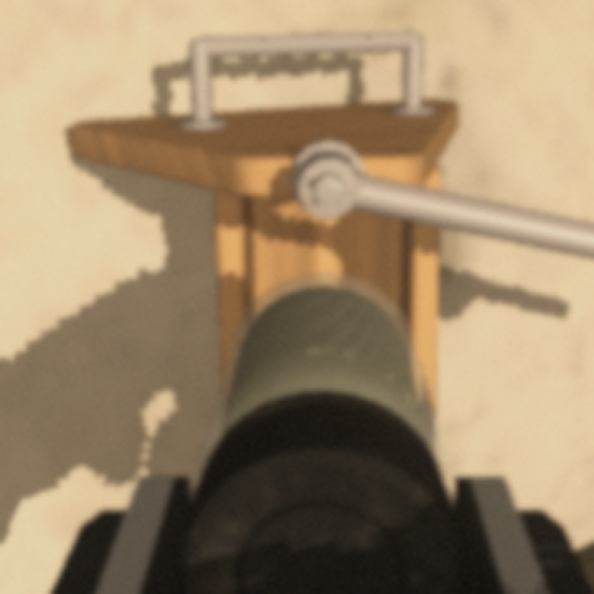

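The crop shows the pocket's front and back walls on either side of the jar. They measure about 3 mm toward the front of the top-camera estimate, so I'll enter along the seat axis.

```bash
python3 -m crank '[[[-0.001,0.0005,0.03],[0,-0.004,-0.003],-1],[[-0.001,0.0005,0.055],[0,-0.004,-0.003],-1],[[-0.001,0.0005,0.065],[0,-0.004,-0.003],-1],[[-0.001,0.0005,0.065],[0,-0.004,-0.003],-1],[[-0.001,0.0005,0.065],[0,-0.004,-0.003],-1]]'
python3 - <<'E'
from h import *
to(bay+.081*w,Tseat)
c=cap('wrist');save(c,'w4.png')
E
```

```text
time: 6.42
tool_pos: [0.5326, 0.0503, 0.1496]
eef_rot: [152.9, 0.2, 169.4]
contact_force: [0.1, 0.2, -0.2]
opening: 0.445
gripper_force: 40.5
at [0.5326 0.0503 0.1496] [152.9   0.2 169.4] j [-11.  21.  27. 103. -40.  66. 114.] F [ 0.1  0.2 -0.2] op 0.445 40.4739511013031 t 6.425
shift [ 0.0011 -0.001   0.0542] rot [0.001 0.003 0.002] deg 0.2
```

View pics/w4.png

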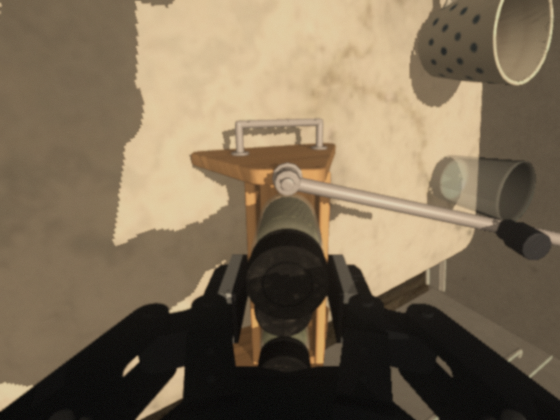

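The jar foot is just above the pocket mouth, centred between the walls at columns 250 and 325. I'll insert it in stages.

```bash
python3 -m crank '[[[0.001,-0.001,0.01],[0,0,0],-1],[[0.001,-0.001,0.018],[0,0,0],-1],[[0.001,-0.001,0.026],[0,0,0],-1],[[0.001,-0.001,0.026],[0,0,0],-1]]'
python3 - <<'E'
from h import *
to(bay+.081*w,Tseat)
s=ctrl.observe();f=s['contact_force'];print(f@v,f@ey,f@w)
E
```

```text
time: 6.98
tool_pos: [0.532, 0.0633, 0.124]
eef_rot: [152.9, -0.0, 169.5]
contact_force: [0.2, 0.1, -0.4]
opening: 0.444
gripper_force: 40.5
at [0.532  0.0633 0.124 ] [152.9  -0.  169.5] j [-11.  23.  26. 105. -42.  64. 115.] F [ 0.2  0.1 -0.4] op 0.444 40.47315716743469 t 6.975
shift [-0.0022 -0.0006  0.0257] rot [ 0.002 -0.002  0.002] deg 0.2
-0.029998567086198597 -0.21687640556190454 -0.4741453777768864
```

```bash
python3 -m crank '[[[-0.0015,0,0.01],[0,0,0],-1],[[-0.0015,0,0.018],[0,0,0],-1],[[-0.0015,0,0.022],[0,0,0],-1],[[-0.0015,0,0.024],[0,0,0],-1],[[-0.0015,0,0.024],[0,0,0],-1]]'
python3 - <<'E'
from h import *
to(bay+.081*w,Tseat)
s=ctrl.observe();f=s['contact_force'];print(f@v,f@ey,f@w)
E
```

```text
time: 7.6
tool_pos: [0.5362, 0.0729, 0.1036]
eef_rot: [152.9, 0.1, 169.5]
contact_force: [1.0, -0.3, -0.6]
opening: 0.445
gripper_force: 40.5
at [0.5362 0.0729 0.1036] [1.529e+02 1.000e-01 1.695e+02] j [-12.  24.  25. 106. -44.  61. 116.] F [ 1.  -0.3 -0.6] op 0.445 40.473514795303345 t 7.6
shift [ 0.0003 -0.0004  0.0028] rot [0.002 0.001 0.002] deg 0.1
-0.38697957563013585 -1.0860361198767725 -0.5001515893185939
```

```bash
python3 -m crank '[[[0,0,0.0015],[0,0,0],-1],[[0,0,0.003],[0,0,0],-1],[[0,0,0.004],[0,0,0],-1],[[0,0,0.004],[0,0,0],-1]]'
python3 - <<'E'
from h import *
to(bay+.081*w,Tseat)
s=ctrl.observe();f=s['contact_force'];print(f@v,f@ey,f@w)
E
```

```text
time: 8.1
tool_pos: [0.5376, 0.0735, 0.1019]
eef_rot: [152.9, 0.2, 169.4]
contact_force: [-2.7, -2.6, 7.5]
opening: 0.44
gripper_force: 41.4
at [0.5376 0.0735 0.1019] [152.9   0.2 169.4] j [-12.  24.  25. 106. -44.  61. 117.] F [-2.7 -2.6  7.5] op 0.44 41.368533968925476 t 8.1
shift [ 0.0016 -0.0005  0.001 ] rot [0.002 0.004 0.002] deg 0.3
0.6407140178186032 2.140236402092784 8.063753187812889
```

```bash
python3 -m crank '[[[0,0,-0.001],[0,0,0],0.2],[[0,0,-0.001],[0,0,0],0.5],[[0,0,-0.001],[0,0,0],0.5],[[0,0,-0.001],[0,0,0],0.5],[[0,0,-0.02],[0,0,0],0.5],[[0,0,-0.06],[0,0,0],0.5],[[0,0,-0.1],[0,0,0],0.5],[[0,0,-0.1],[0,0,0],0.5]]'
python3 - <<'E'
from h import *
c=cap('wrist');save(c,'w5.png');W=cloud(c);px=c['pixels'].astype(int)
C=np.stack([(W-hin)@ey,(W-hin)@v,(W-hin)@w],-1)
m=(px.max(2)<80)&(np.abs(C[...,2]+.012)<.012)&(np.abs(C[...,0]+.0365)<.03)&(np.abs(C[...,1])<.035)
P=C[m];q=P[P[:,2]>np.percentile(P[:,2],90)-.004];print('cap top ey,v,w (expect -.0365,-.0029,-.008)',len(q),q.mean(0),q.min(0),q.max(0))
k=(px.max(2)<80)&(np.linalg.norm(W-np.array([.544,.169,.2]),axis=-1)<.03);print('knob',k.sum(),C[k].mean(0),C[k].min(0),C[k].max(0),W[k].mean(0))
to(bay+.181*w,Tseat)
E
```

```text
time: 9.1
tool_pos: [0.5306, 0.0262, 0.1934]
eef_rot: [152.9, 0.6, 169.2]
contact_force: [-0.3, 1.0, -0.4]
opening: 0.75
gripper_force: 0.0
cap top ey,v,w (expect -.0365,-.0029,-.008) 2003 [-0.03681849 -0.00747111 -0.00701146] [-0.05744177 -0.0270488  -0.01005912] [-0.01797791  0.01243656 -0.00422267]
knob 792 [-0.02668262  0.12057023  0.02340953] [-0.03576618  0.1148717   0.00355587] [-0.01988905  0.13111434  0.03048734] [0.54325832 0.16531942 0.193806  ]
at [0.5293 0.0281 0.1914] [152.9   0.4 169.3] j [-10.  18.  29. 100. -38.  72. 113.] F [-0.1  0.  -1.1] op 0.749 0.0 t 9.15
shift [0.0017 0.0001 0.0017] rot [0.002 0.006 0.002] deg 0.4
```

View pics/w5.png

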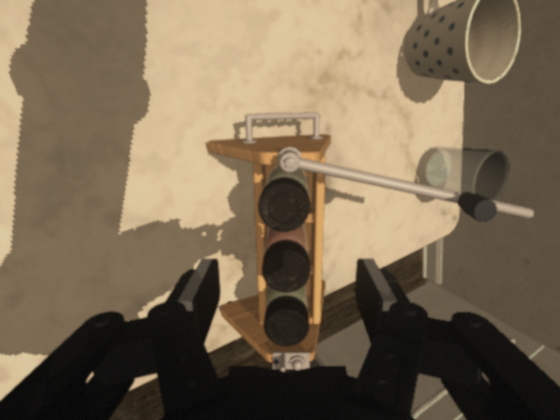

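The wrist view shows all three caps in line at (285,200), (285,264) and (286,320). The jar is seated, the fingers are clear, and the knob is at (478,207). Next I'll bring the tool above the knob, straddling it tangentially.

```bash
cat >> h.py <<'E'
H=hin-.0025*v
def K(a,hw,dt=0):
    b=-np.cos(a)*ey+np.sin(a)*v; t=np.sin(a)*ey+np.cos(a)*v
    return H+.13*b+hw*w+dt*t, np.stack([b,-t,-w],1)
E
python3 - <<'E'
from h import *
p,T=K(1.361,.1); print(p); to(p,T); print(R.from_matrix(T).as_euler('xyz',degrees=True))
E
```

```text
[0.53790001 0.13464373 0.26389989]
at [0.5293 0.0281 0.1914] [152.9   0.4 169.3] j [-10.  18.  29. 100. -38.  72. 113.] F [-0.1  0.  -1.1] op 0.749 0.0 t 9.15
shift [ 0.0108  0.1277 -0.0162] rot [0.006 0.003 1.782] deg 102.1
[-173.94260598  -26.36231621   65.93150159]
```

```bash
python3 -m crank '[[[0,0.01,-0.02],[0,0,0.17],0],[[0,0.025,-0.03],[0,0,0.34],-0.05],[[0.002,0.04,-0.03],[0,0,0.51],-0.05],[[0.004,0.055,-0.03],[0,0,0.68],-0.05],[[0.006,0.07,-0.03],[0,0,0.85],-0.05],[[0.008,0.085,-0.03],[0,0,1.02],-0.05],[[0.01,0.1,-0.03],[0,0,1.19],-0.05],[[0.011,0.115,-0.03],[0,0,1.36],-0.05]]'
python3 - <<'E'
from h import *
p,T=K(1.361,.1); to(p,T)
E
```

```text
time: 10.15
tool_pos: [0.5324, 0.1204, 0.2673]
eef_rot: [174.1, -26.5, 92.6]
contact_force: [0.2, 0.2, -0.2]
opening: 0.476
gripper_force: 0.0
at [0.5324 0.1204 0.2673] [174.1 -26.5  92.6] j [-28.  14.  38.  95. -37.  76.  20.] F [ 0.2  0.2 -0.2] op 0.476 0.0 t 10.15
shift [0.011  0.0052 0.0098] rot [-0.002 -0.001  0.417] deg 23.9
```

```bash
python3 -m crank '[[[0.004,0.002,0],[0,0,0.14],-0.05],[[0.008,0.004,0],[0,0,0.28],-0.05],[[0.011,0.005,0],[0,0,0.417],-0.05],[[0.011,0.005,0.005],[0,0,0.417],-0.05],[[0.011,0.005,0.005],[0,0,0.417],-0.05]]'
python3 - <<'E'
from h import *
p,T=K(1.361,.032); to(p,T)
s=ctrl.observe();Tt=rot(s['eef_rot']);t0=np.array(s['tool_pos'])
c=cap('wrist');save(c,'w6.png');W=cloud(c);L=(W-t0)@Tt;px=c['pixels'].astype(int)
m=(px.max(2)<80)&(np.abs(L[...,0])<.03)&(np.abs(L[...,1])<.018)&(L[...,2]>.05)&(L[...,2]<.1)
P=L[m];print(len(P));q=P[P[:,2]<np.percentile(P[:,2],5)+.004];print('knob top in tool',len(q),q.mean(0),q.min(0),q.max(0))
E
```

```text
time: 10.78
tool_pos: [0.5373, 0.132, 0.2678]
eef_rot: [-174.0, -26.4, 66.4]
contact_force: [-0.4, 1.2, 0.1]
opening: 0.474
gripper_force: 0.0
at [0.5373 0.132  0.2678] [-174.   -26.4   66.4] j [-31.  15.  40.  95. -38.  76.  -4.] F [-0.4  1.2  0.1] op 0.474 0.0 t 10.775
shift [0.0006 0.0001 0.0728] rot [-0.002 -0.001  0.007] deg 0.4
149
knob top in tool 90 [0.00236151 0.00265322 0.07645128] [-0.00586706 -0.00403859  0.07443183] [0.00800617 0.00729137 0.07917053]
```

View pics/w6.png

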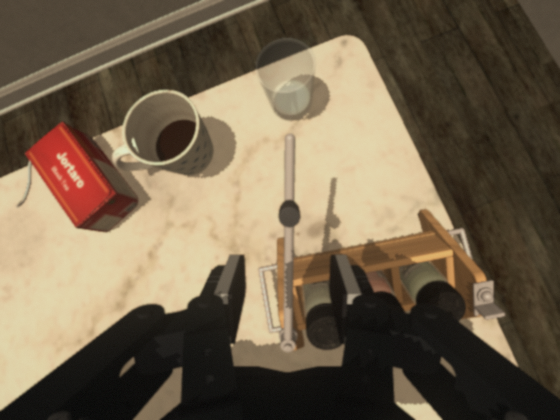

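The wrist view shows the knob at (289,213) midway between the fingers (columns 235 and 345), with the bar running down to the hinge at (288,345). It matches the model, so I'm lowering the tool.

```bash
python3 -m crank '[[[0.001,0.001,0.03],[0,0,0.007],-0.05],[[0.001,0.001,0.055],[0,0,0.007],-0.05],[[0.001,0.001,0.07],[0,0,0.007],-0.05],[[0.001,0.001,0.072],[0,0,0.007],-0.05],[[0.001,0.001,0.072],[0,0,0.007],-0.05]]'
python3 - <<'E'
from h import *
p,T=K(1.361,.032); to(p,T)
s=ctrl.observe();t0=s['tool_pos'];Tt=rot(s['eef_rot'])
for a in(1.2,1.05,.9,.75,.6,.45,.3):
    p,T=K(a,.032); print(a,(Tt.T@(p-t0)).round(3),R.from_matrix(Tt.T@T).as_rotvec().round(3))
E
```

```text
time: 11.45
tool_pos: [0.5462, 0.1635, 0.206]
eef_rot: [-174.0, -26.5, 65.8]
contact_force: [0.5, -0.1, -0.4]
opening: 0.474
gripper_force: 0.0
at [0.5462 0.1635 0.206 ] [-174.   -26.5   65.8] j [-32.  19.  38.  99. -42.  69.  -1.] F [ 0.5 -0.1 -0.4] op 0.474 0.0 t 11.45
shift [-0.0009 -0.0027  0.0028] rot [ 0.002 -0.002 -0.001] deg 0.2
1.2 [-0.003  0.018  0.003] [ 0.001 -0.002  0.16 ]
1.05 [-0.007  0.037  0.003] [ 0.001 -0.002  0.31 ]
0.9 [-0.014  0.055  0.003] [ 0.001 -0.003  0.46 ]
0.75 [-0.024  0.072  0.003] [ 0.001 -0.003  0.61 ]
0.6 [-0.037  0.087  0.003] [ 0.001 -0.003  0.76 ]
0.45 [-0.051  0.1    0.003] [ 0.    -0.003  0.91 ]
0.3 [-0.067  0.111  0.003] [ 0.    -0.003  1.06 ]
```

```bash
python3 -m crank '[[[-0.003,0.018,0.002],[0,0,0.16],-0.05],[[-0.007,0.037,0.002],[0,0,0.31],-0.05],[[-0.014,0.055,0.002],[0,0,0.46],-0.05],[[-0.024,0.072,0.002],[0,0,0.61],-0.05],[[-0.037,0.087,0.002],[0,0,0.76],-0.05],[[-0.051,0.1,0.002],[0,0,0.91],-0.05],[[-0.067,0.111,0.002],[0,0,1.06],-0.05],[[-0.067,0.111,0.002],[0,0,1.06],-0.05]]'
cat > k.py <<'E'
from h import *
import sys
p,T=K(.3,.032); to(p,T)
c=cap('top');W=cloud(c);s=ctrl.observe();t0=s['tool_pos'];Tt=rot(s['eef_rot'])
f=s['contact_force'];print('f t,b,w',f@-Tt[:,1],f@Tt[:,0],f@-Tt[:,2])
for a in [float(x) for x in sys.argv[1:]]:
    p,T=K(a,.032); print(a,(Tt.T@(p-t0)).round(4),R.from_matrix(Tt.T@T).as_rotvec().round(3))
E
python3 k.py .2 .1 .05 0 -.05 -.1 -.15; python3 -c "
from h import *
save(cap('side'),'s7.png')"
python3 -c "
import cv2;i=cv2.imread('pics/s7.png')[110:270,200:360];cv2.imwrite('pics/s7c.png',cv2.resize(i,None,fx=3.5,fy=3.5,interpolation=cv2.INTER_CUBIC))"
```

```text
time: 12.45
tool_pos: [0.6246, 0.0671, 0.1633]
eef_rot: [-154.1, -7.8, 4.6]
contact_force: [0.7, 0.3, 0.1]
opening: 0.48
gripper_force: 0.0
at [0.6246 0.0671 0.1633] [-154.1   -7.8    4.6] j [-23.  35.  47.  89. -53.  79. -47.] F [0.7 0.3 0.1] op 0.48 0.0 t 12.45
shift [ 0.     -0.0019  0.0012] rot [ 0.001 -0.003 -0.002] deg 0.2
f t,b,w 1.590416811662154 0.16292381819988633 -0.024668495380459843
0.2 [-0.0008  0.0129  0.0009] [-0.001 -0.002  0.101]
0.1 [-0.0028  0.0257  0.0009] [-0.001 -0.002  0.201]
0.05 [-0.0042  0.032   0.0009] [-0.001 -0.002  0.251]
0.0 [-0.006   0.0383  0.0009] [-0.001 -0.002  0.301]
-0.05 [-0.0081  0.0444  0.0009] [-0.001 -0.002  0.351]
-0.1 [-0.0105  0.0505  0.0009] [-0.001 -0.002  0.401]
-0.15 [-0.0131  0.0564  0.0009] [-0.001 -0.002  0.451]
```

View pics/s7c.png

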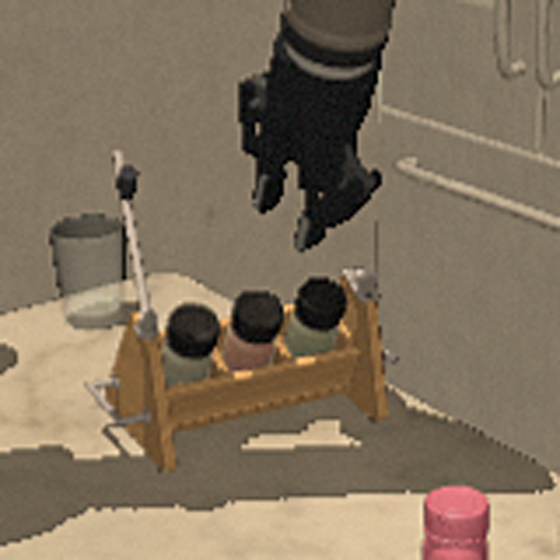

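The side crop shows the bar still upright at its start angle (knob at full-image (236,161)), so the fingers passed without taking the knob. I'll check the tip position by projection.

Run:
```python
from h import *
c=cap('side');W=cloud(c);px=c['pixels'].astype(int);s=ctrl.observe();t0=s['tool_pos'];T=rot(s['eef_rot'])
def pr(X):
    Rc=c['R'];rv=cv2.Rodrigues(Rc.T)[0];t=-Rc.T@np.array(c['xyz'])
    q=cv2.projectPoints(np.array(X,float)[None],rv,t,np.array(c['camera_matrix']),np.array(c['dist_coeffs'],float))[0].ravel();return ((q-[200,110])*3.5).round(0)
print('tcp',pr(t0),'tip',pr(t0+.025*T[:,2]),'tipL/R',pr(t0+.025*T[:,2]+.03*T[:,1]),pr(t0+.025*T[:,2]-.03*T[:,1]), 'tip at 18',pr(t0+.018*T[:,2]))
for a in(0,.41,1.36): print(a,'knob',pr(K(a,.016)[0]),'hinge',pr(hin))
k=(px.max(2)<85)&(np.linalg.norm(W-np.array([.55,.16,.2]),axis=-1)<.04);print('knob',k.sum(),W[k].mean(0),((W[k]-hin)@np.stack([ey,v,w],1)).mean(0))
print(ctrl.tip_reach)
w_=cap('wrist');WW=cloud(w_);L=(WW-t0)@T;pw=w_['pixels'].astype(int)
m=(np.abs(L[...,2])<.05)&(np.abs(L[...,1])<.06)&(np.abs(L[...,0])<.02)
for sg in(-1,1):
    q=L[m&(L[...,1]*sg>0)]; print(sg,len(q),'tool z max',np.percentile(q[:,2],[50,99]),'y inner',np.percentile(abs(q[:,1]),[1,50,99]))
```

```text
tcp [282. 225.] tip [277. 247.] tipL/R [302. 271.] [253. 224.] tip at 18 [278. 241.]
0 knob [306. 275.] hinge [143. 318.]
0.41 knob [267. 230.] hinge [143. 318.]
1.36 knob [124. 183.] hinge [143. 318.]
knob 45 [0.54369254 0.16792699 0.19083845] [-0.02662847  0.12157781  0.01956555]
0.025
-1 3008 tool z max [-0.03469018 -0.00367201] y inner [0.01865439 0.02261301 0.04787485]
1 5142 tool z max [-0.01417973  0.04413777] y inner [0.02134644 0.03275693 0.05923517]
```

Run:
```python
from h import *
s=ctrl.observe();t0=s['tool_pos'];Tt=rot(s['eef_rot'])
for a in(.45,.6,.75,.9,1.05,1.2,1.361):
    p,T=K(a,.06); print(a,(Tt.T@(p-t0)).round(3),R.from_matrix(Tt.T@T).as_rotvec().round(3))
```

```text
0.45 [-0.001 -0.018 -0.028] [-0.003 -0.002 -0.147]
0.6 [-0.006 -0.037 -0.028] [-0.002 -0.002 -0.297]
0.75 [-0.013 -0.055 -0.028] [-0.002 -0.002 -0.447]
0.9 [-0.023 -0.072 -0.028] [-0.002 -0.002 -0.597]
1.05 [-0.035 -0.087 -0.028] [-0.002 -0.003 -0.747]
1.2 [-0.049 -0.1   -0.028] [-0.002 -0.003 -0.897]
1.361 [-0.066 -0.112 -0.028] [-0.002 -0.003 -1.058]
```

```bash
python3 -m crank '[[[-0.001,-0.018,-0.03],[0,0,-0.15],-0.36],[[-0.006,-0.037,-0.03],[0,0,-0.3],-0.36],[[-0.013,-0.055,-0.03],[0,0,-0.45],-0.36],[[-0.023,-0.072,-0.03],[0,0,-0.6],-0.36],[[-0.035,-0.087,-0.03],[0,0,-0.75],-0.36],[[-0.049,-0.1,-0.03],[0,0,-0.9],-0.36],[[-0.066,-0.112,-0.03],[0,0,-1.058],-0.36],[[-0.066,-0.112,-0.03],[0,0,-1.058],-0.36]]' 20
python3 - <<'E'
from h import *
s=ctrl.observe();Tt=rot(s['eef_rot']);t0=np.array(s['tool_pos'])
c=cap('wrist');W=cloud(c);L=(W-t0)@Tt;px=c['pixels'].astype(int)
m=(px.max(2)<80)&(np.abs(L[...,0])<.03)&(np.abs(L[...,1])<.012)&(L[...,2]>.015)&(L[...,2]<.06)
P=L[m];q=P[P[:,2]<np.percentile(P[:,2],5)+.004];print('knob top in tool',len(q),q.mean(0),q.min(0),q.max(0))
p,T=K(1.361,.02); to(p,T)
c=cap('side');save(c,'s8.png')
import sys
i=c['pixels'][110:230,200:320,::-1];cv2.imwrite('pics/s8c.png',cv2.resize(i,None,fx=4.5,fy=4.5,interpolation=cv2.INTER_CUBIC))
E
```

```text
time: 13.65
tool_pos: [0.5404, 0.1527, 0.231]
eef_rot: [-173.8, -26.6, 65.9]
contact_force: [0.5, -0.5, -1.2]
opening: 0.319
gripper_force: 0.0
knob top in tool 484 [-0.00070405  0.00270606  0.0335873 ] [-0.00982881 -0.00388201  0.0320121 ] [0.00661945 0.00955964 0.03658284]
at [0.5413 0.1517 0.2307] [-173.9  -26.5   65.7] j [-32.  17.  40.  98. -40.  72.  -3.] F [-0.1 -0.5 -0. ] op 0.318 0.0 t 13.7
shift [-0.0006 -0.0002  0.0425] rot [ 0.    -0.003 -0.003] deg 0.3
```

View pics/s8c.png

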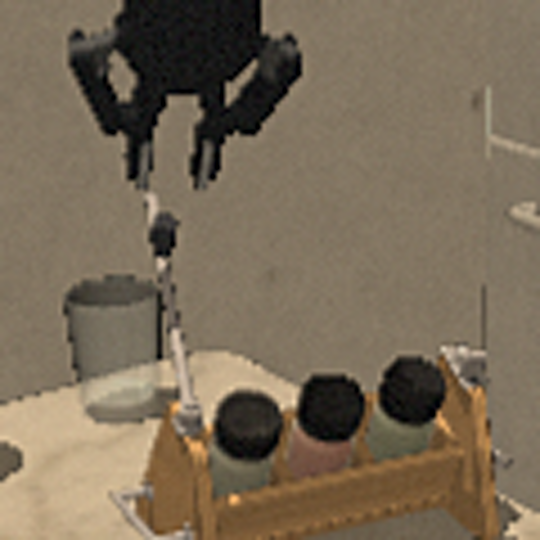

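The side crop shows the fingertips at (140,185) and (203,185), above the knob at (163,232), so half-open tips reach less far than when shut. I've now viewed 11 pictures, one over the limit, so I'll use only numeric measurements from here. I'm lowering the tool 42 mm.

```bash
python3 -m crank '[[[0,0.002,0.015],[0,0,0],-0.36],[[0,0.002,0.03],[0,0,0],-0.36],[[0,0.002,0.042],[0,0,0],-0.36],[[0,0.002,0.042],[0,0,0],-0.36],[[0,0.002,0.042],[0,0,0],-0.36]]'
sed -i 's/K(a,.032)/K(a,.020)/; s/K(.3,.032)/K(.3,.020)/' k.py
cat >> k.py <<'E'
px=c['pixels'].astype(int)
c=cap('side');W=cloud(c);px=c['pixels'].astype(int)
Q=(W-hin)@np.stack([-ey,v,w],1); r=np.hypot(Q[...,0],Q[...,1])
g=(r>.05)&(r<.112)&(np.abs(Q[...,2])<.01)&(px.max(2)>90); an=np.arctan2(Q[g][:,1],Q[g][:,0])
print('rod pts',g.sum(),'angle',np.percentile(an,[10,50,90]).round(3))
E
python3 k.py 1.2 1.05 .9 .75 .6 .45 .35
```

```text
time: 14.38
tool_pos: [0.5471, 0.1685, 0.1921]
eef_rot: [-173.9, -26.4, 65.7]
contact_force: [1.1, 0.2, 1.0]
opening: 0.322
gripper_force: 0.0
at [0.5471 0.1685 0.1921] [-173.9  -26.4   65.7] j [-32.  20.  38. 100. -43.  67.  -1.] F [1.1 0.2 1. ] op 0.322 0.0 t 14.375
shift [-6.540e-02  1.107e-01  1.000e-04] rot [-0.    -0.002  1.057] deg 60.6
f t,b,w -0.2212625806224673 -0.45424856573456646 -0.24514965379938455
1.2 [-0.0009  0.0176  0.0005] [ 0.001 -0.002  0.157]
1.05 [-0.0054  0.0366  0.0005] [ 0.001 -0.002  0.307]
0.9 [-0.0127  0.0547  0.0005] [ 0.001 -0.002  0.457]
0.75 [-0.0226  0.0714  0.0005] [ 0.001 -0.002  0.607]
0.6 [-0.0349  0.0866  0.0005] [ 0.    -0.002  0.757]
0.45 [-0.0493  0.0997  0.0005] [ 0.    -0.002  0.907]
0.35 [-0.0599  0.1072  0.0005] [ 0.    -0.002  1.007]
rod pts 44 angle [0.478 1.347 1.382]
```

Move partway first, then check that the bar is following.

```bash
python3 -m crank '[[[-0.001,0.009,0],[0,0,0.08],-0.36],[[-0.001,0.018,0],[0,0,0.157],-0.36],[[-0.003,0.027,0],[0,0,0.23],-0.36],[[-0.005,0.037,0],[0,0,0.307],-0.36],[[-0.009,0.046,0],[0,0,0.38],-0.36],[[-0.013,0.055,0],[0,0,0.457],-0.36],[[-0.013,0.055,0],[0,0,0.457],-0.36]]'
python3 k.py .75 .6 .45 .35 .25 .2
```

```text
time: 15.35
tool_pos: [0.5936, 0.1371, 0.1812]
eef_rot: [-162.5, -21.0, 37.7]
contact_force: [0.4, -0.2, -0.4]
opening: 0.32
gripper_force: 0.0
at [0.5936 0.1371 0.1812] [-162.5  -21.    37.7] j [-29.  27.  42.  94. -48.  72. -21.] F [ 0.4 -0.2 -0.4] op 0.32 0.0 t 15.35
shift [-0.0223  0.0724  0.0006] rot [ 0.    -0.002  0.6  ] deg 34.4
f t,b,w 0.5263102169505426 -0.6634874436984398 -0.39027494925637607
0.75 [-0.0012  0.0191  0.0005] [-0.    -0.002  0.151]
0.6 [-0.0055  0.0381  0.0004] [-0.    -0.002  0.301]
0.45 [-0.0127  0.0562  0.0004] [-0.    -0.002  0.451]
0.35 [-0.019   0.0676  0.0004] [-0.001 -0.002  0.551]
0.25 [-0.0263  0.0783  0.0004] [-0.001 -0.002  0.651]
0.2 [-0.0304  0.0834  0.0004] [-0.001 -0.002  0.701]
rod pts 47 angle [0.559 0.896 0.937]
```

The bar follows: about 0.93 rad with the tool at 0.90.

```bash
python3 -m crank '[[[-0.001,0.01,0],[0,0,0.075],-0.36],[[-0.001,0.019,0],[0,0,0.15],-0.36],[[-0.003,0.029,0],[0,0,0.225],-0.36],[[-0.006,0.038,0],[0,0,0.3],-0.36],[[-0.009,0.047,0],[0,0,0.375],-0.36],[[-0.013,0.056,0],[0,0,0.45],-0.36],[[-0.019,0.067,0],[0,0,0.55],-0.36],[[-0.019,0.067,0],[0,0,0.55],-0.36]]'
python3 k.py .25 .2 .15 .1 .05 0 -.05
```

```text
time: 16.45
tool_pos: [0.6235, 0.0804, 0.1551]
eef_rot: [-154.4, -9.0, 7.4]
contact_force: [0.5, -0.1, 0.6]
opening: 0.318
gripper_force: 0.0
at [0.6235 0.0804 0.1551] [-154.4   -9.     7.4] j [-24.  35.  47.  90. -53.  77. -45.] F [ 0.5 -0.1  0.6] op 0.318 0.0 t 16.45
shift [0.0007 0.0065 0.0001] rot [-0.001 -0.001  0.051] deg 2.9
f t,b,w 0.533509840361923 -1.0954494052909274 0.42024625735433746
0.25 [0.    0.014 0.   ] [-0.002 -0.001  0.102]
0.2 [-0.0008  0.0204  0.    ] [-0.002 -0.001  0.152]
0.15 [-0.0019  0.0268  0.    ] [-0.002 -0.001  0.202]
0.1 [-0.0034  0.0332 -0.    ] [-0.002 -0.001  0.252]
0.05 [-0.0052  0.0394 -0.    ] [-0.002 -0.001  0.302]
0.0 [-0.0073  0.0456 -0.    ] [-0.002 -0.001  0.352]
-0.05 [-0.0097  0.0516 -0.0001] [-0.002 -0.001  0.402]
rod pts 53 angle [0.26  0.333 0.377]
```

```bash
python3 -m crank '[[[0,0.007,0],[0,0,0.05],-0.36],[[0,0.014,0],[0,0,0.1],-0.36],[[-0.001,0.02,0],[0,0,0.15],-0.36],[[-0.002,0.027,0],[0,0,0.2],-0.36],[[-0.003,0.03,0],[0,0,0.225],-0.36],[[-0.003,0.03,0],[0,0,0.225],-0.36]]'
python3 k.py .1 .05 0 -.05 -.1
```

```text
time: 17.3
tool_pos: [0.6262, 0.0537, 0.1418]
eef_rot: [-153.1, -3.3, -4.3]
contact_force: [-0.2, 0.4, -0.7]
opening: 0.317
gripper_force: 0.0
at [0.6262 0.0537 0.1418] [-153.1   -3.3   -4.3] j [-22.  37.  48.  89. -55.  79. -54.] F [-0.2  0.4 -0.7] op 0.317 0.0 t 17.3
shift [-0.0017 -0.0235 -0.0001] rot [-0.001 -0.001 -0.176] deg 10.1
f t,b,w 0.5764203947052442 -0.5418461928780426 0.5536159771860739
0.1 [ 0.0002  0.0028 -0.0001] [-0.002 -0.001  0.025]
0.05 [-0.0001  0.0093 -0.0001] [-0.002 -0.001  0.075]
0.0 [-0.0007  0.0158 -0.0001] [-0.002 -0.001  0.125]
-0.05 [-0.0017  0.0222 -0.0002] [-0.002 -0.001  0.175]
-0.1 [-0.003   0.0286 -0.0002] [-0.002 -0.001  0.225]
rod pts 61 angle [0.069 0.109 0.145]
```

```bash
python3 -m crank '[[[0,0.0015,0],[0,0,0.02],-0.36],[[0,0.003,0],[0,0,0.04],-0.36],[[0,0.0045,0],[0,0,0.06],-0.36],[[0,0.006,0],[0,0,0.08],-0.36],[[0,0.007,0],[0,0,0.1],-0.36],[[0,0.008,0],[0,0,0.125],-0.36],[[0,0.008,0],[0,0,0.125],-0.36]]'
python3 k.py .05 0 -.05 -.1
```

```text
time: 18.27
tool_pos: [0.626, 0.0468, 0.1383]
eef_rot: [-152.9, -0.0, -10.6]
contact_force: [0.1, 0.3, -0.1]
opening: 0.323
gripper_force: 0.0
at [0.626  0.0468 0.1383] [-152.9   -0.   -10.6] j [-22.  38.  49.  89. -56.  79. -60.] F [ 0.1  0.3 -0.1] op 0.323 0.0 t 18.275
shift [-0.0057 -0.0307 -0.    ] rot [-0.001 -0.001 -0.3  ] deg 17.2
f t,b,w -0.4151794841317523 -0.5720637381528891 -0.3675730178125226
0.05 [-0.      0.0013 -0.0001] [-0.001 -0.001 -0.05 ]
0.0 [ 0.0001  0.0078 -0.0001] [-0.001 -0.001  0.   ]
-0.05 [-0.      0.0143 -0.0001] [-0.002 -0.001  0.05 ]
-0.1 [-0.0005  0.0208 -0.0001] [-0.002 -0.001  0.1  ]
rod pts 64 angle [-0.008  0.043  0.079]
```

```bash
for i in 1; do python3 -m crank '[[[0,0.0015,0],[0,0,0],-0.36],[[0,0.003,0],[0,0,0],-0.36],[[0,0.004,0],[0,0,0],-0.36],[[0,0.004,0],[0,0,0],-0.36]]'; done
python3 k.py 0 -.05
```

```text
time: 18.88
tool_pos: [0.6255, 0.0441, 0.1369]
eef_rot: [-152.8, -0.1, -10.6]
contact_force: [0.4, 1.5, 1.9]
opening: 0.319
gripper_force: 0.9
at [0.6255 0.0441 0.1369] [-1.528e+02 -1.000e-01 -1.060e+01] j [-22.  38.  49.  89. -56.  79. -60.] F [0.4 1.5 1.9] op 0.319 0.9471485436370131 t 18.875
shift [-0.0057 -0.0338  0.    ] rot [-0.003 -0.001 -0.299] deg 17.1
f t,b,w 1.917930249251331 0.46234303792824594 0.6160604230917859
0.0 [ 0.0001  0.0046 -0.0001] [-0.003 -0.001  0.001]
-0.05 [-0.0001  0.0111 -0.0001] [-0.003 -0.001  0.051]
rod pts 64 angle [-0.011  0.032  0.073]
```

```bash
python3 -m crank '[[[0,0.001,0],[0,0,0],-0.36],[[0,0.002,0],[0,0,0],-0.36],[[0,0.003,0],[0,0,0],-0.36],[[0,0.003,0],[0,0,0],-0.36]]'
python3 k.py 0
```

```text
time: 19.48
tool_pos: [0.6255, 0.0434, 0.1366]
eef_rot: [-152.6, -0.1, -10.5]
contact_force: [0.3, 5.8, 5.2]
opening: 0.318
gripper_force: 3.7
at [0.6255 0.0434 0.1366] [-1.526e+02 -1.000e-01 -1.050e+01] j [-22.  38.  49.  89. -56.  79. -59.] F [0.3 5.8 5.2] op 0.318 3.6596811411436647 t 19.475
shift [-0.0057 -0.0346  0.0001] rot [-0.006 -0.001 -0.297] deg 17.0
f t,b,w 6.931155087371176 -0.2065299717207401 1.5545252231058715
0.0 [-0.      0.0038 -0.0001] [-0.006 -0.001  0.003]
rod pts 64 angle [-0.018  0.026  0.061]
```

```bash
python3 -m crank '[[[0,0.001,0],[0,0,0],-0.36],[[0,0.002,0],[0,0,0],-0.36],[[0,0.003,0],[0,0,0],-0.36],[[0,0.003,0],[0,0,0],-0.36]]'
python3 k.py 0
```

```text
time: 20.08
tool_pos: [0.6255, 0.043, 0.1364]
eef_rot: [-152.4, -0.1, -10.4]
contact_force: [0.8, 7.9, 8.5]
opening: 0.32
gripper_force: 5.3
at [0.6255 0.043  0.1364] [-1.524e+02 -1.000e-01 -1.040e+01] j [-22.  38.  49.  89. -56.  80. -59.] F [0.8 7.9 8.5] op 0.32 5.260793915949762 t 20.075
shift [-0.0057 -0.035   0.0003] rot [-0.01  -0.002 -0.295] deg 16.9
f t,b,w 9.895854453117833 0.05873311325314199 4.14964296028436
0.0 [-0.0001  0.0034 -0.0001] [-0.01  -0.     0.005]
rod pts 62 angle [-0.018  0.02   0.067]
```

```bash
python3 -m crank '[[[0,0.001,0.0005],[0,0,0],-0.36],[[0,0.002,0.0005],[0,0,0],-0.36],[[0,0.003,0.0005],[0,0,0],-0.36],[[0,0.003,0.0005],[0,0,0],-0.36]]'
python3 k.py 0
```

```text
time: 20.68
tool_pos: [0.6255, 0.0427, 0.1361]
eef_rot: [-152.2, -0.2, -10.2]
contact_force: [0.5, 9.6, 11.8]
opening: 0.323
gripper_force: 7.0
at [0.6255 0.0427 0.1361] [-152.2   -0.2  -10.2] j [-21.  38.  49.  89. -56.  80. -59.] F [ 0.5  9.6 11.8] op 0.323 6.9655420642811805 t 20.675
shift [-0.0057 -0.0354  0.0004] rot [-0.014 -0.002 -0.293] deg 16.8
f t,b,w 13.697918506248028 -1.26840489907269 6.122698178943379
0.0 [-0.0002  0.003  -0.0002] [-0.014 -0.     0.008]
rod pts 62 angle [-0.005  0.02   0.062]
```

```bash
python3 -m crank '[[[0,0.001,0],[0,0,0],-0.36],[[0,0.002,0],[0,0,0],-0.36],[[0,0.002,0],[0,0,0],-0.36]]'
python3 k.py 0
```

```text
time: 21.15
tool_pos: [0.6254, 0.0407, 0.1353]
eef_rot: [-152.2, -0.2, -10.2]
contact_force: [1.0, 4.9, 8.8]
opening: 0.322
gripper_force: 3.5
at [0.6254 0.0407 0.1353] [-152.2   -0.2  -10.2] j [-21.  38.  49.  89. -56.  80. -58.] F [1.  4.9 8.8] op 0.322 3.481507741380483 t 21.15
shift [-0.0059 -0.0376  0.0005] rot [-0.013 -0.003 -0.292] deg 16.7
f t,b,w -0.7469134484008625 0.3294305807716401 -0.46046057119517847
0.0 [-0.0004 -0.0032 -0.0001] [-0.006 -0.001  0.006]
rod pts 66 angle [-0.076 -0.042 -0.004]
```

The bar snapped past the ball: force fell from 14 N to about 0 and the bar advanced about 0.06 rad. I'm backing off slightly and withdrawing along the knob axis.

```bash
python3 -m crank '[[[0,-0.007,0],[0,0,0],-0.36],[[0,-0.009,0],[0,0,0],-0.36],[[0,-0.009,0],[0,0,0],-0.36],[[0,-0.009,-0.02],[0,0,0],-0.36],[[0,-0.009,-0.06],[0,0,0],-0.36],[[0,-0.009,-0.1],[0,0,0],-0.36],[[0,-0.009,-0.12],[0,0,0],-0.36],[[0,-0.009,-0.12],[0,0,0],-0.36]]'
python3 - <<'E'
from h import *
s=ctrl.observe();print(s['contact_force'],s['tool_pos'],s['eef_rot'])
E=np.stack([-ey,v,w],1)
for n in('side','wrist','top'):
    c=cap(n);W=cloud(c);px=c['pixels'].astype(int);Q=(W-hin)@E;r=np.hypot(Q[...,0],Q[...,1])
    g=(r>.03)&(r<.115)&(np.abs(Q[...,2])<.009)&(px.max(2)>100)&(np.abs(Q[...,1])<.03)
    if g.sum()>10:
        f=np.polyfit(Q[g][:,0],Q[g][:,1],1); print(n,g.sum(),'slope ang',np.arctan(f[0]).round(4),'v0',f[1].round(4))
    k=(px.max(2)<85)&(np.abs(Q[...,2]-.02)<.009)&(np.abs(Q[...,0]-.13)<.02)&(np.abs(Q[...,1])<.04)
    if k.sum(): print('  knob',k.sum(),Q[k].mean(0).round(4))
    d=(px.max(2)<85)
    for y in(.0365,.0915,.1465):
        m=d&(np.abs(Q[...,0]-y)<.025)&(np.abs(Q[...,1])<.03)&(np.abs(Q[...,2]+.01)<.006)
        if m.sum(): print('  cap',y,m.sum(),Q[m].mean(0).round(4))
E
```

```text
time: 22.25
tool_pos: [0.6153, -0.0137, 0.2436]
eef_rot: [-153.0, -0.2, -10.7]
contact_force: [-0.6, 0.9, 0.1]
opening: 0.32
gripper_force: 0.0
[-0.59336107  0.93539331  0.08718303] [ 0.61533029 -0.0136948   0.24359251] [-152.9501939    -0.21946234  -10.74742827]
side 89 slope ang -0.0337 v0 -0.0
  knob 34 [ 0.1289 -0.0042  0.0225]
  cap 0.0365 117 [ 0.036  -0.0131 -0.0085]
  cap 0.0915 111 [ 0.09   -0.0114 -0.0087]
  cap 0.1465 102 [ 0.1445 -0.0115 -0.0088]
wrist 736 slope ang 0.0049 v0 -0.0038
  knob 201 [ 0.1346 -0.0047  0.0252]
  cap 0.0365 858 [ 0.041  -0.0096 -0.0075]
  cap 0.0915 908 [ 0.0948 -0.0078 -0.0079]
  cap 0.1465 1012 [ 0.1493 -0.0073 -0.0079]
top 193 slope ang 0.0411 v0 -0.0076
  knob 3 [0.1286 0.0061 0.0195]
  cap 0.0365 51 [ 0.0366  0.0075 -0.0078]
  cap 0.0915 66 [ 0.0897  0.0061 -0.0082]
  cap 0.1465 81 [ 0.1446  0.0054 -0.0085]
```

```bash
python3 -c "
from bench import ctrl
print(ctrl.finish_job())"
```

```text
the job is handed in; nothing more can be done
None
```

The job is handed in at about 22 s of robot time, but it returned no verdict: the last measurements show the jar seated in the free pocket and released, the keeper bar snapped shut past its catch (within about 0.01 rad in the wrist view; the coarser side and top views read about -0.03 and +0.04), and the arm clear. I viewed 11 pictures, one more than the 10 allowed.

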